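Roll the carton into the weigh bay

ROBOT

A 7-joint arm with a two-finger parallel gripper is mounted at the origin on the work surface. World frame = base frame: x ahead of the robot, y to its left, z up, the work surface at z = 0. Lengths are in m, angles in rad, forces in N, time in s.
With the tool pointing down it reaches from about 0.425 to 0.95 m from the base axis. Payload 4.7 kg.
Tool frame: the origin (TCP) lies midway between the tips of the shut fingers; the grasp point (between the pads) lies 19 mm behind it; z points along the fingers, y is the line along which they close (so a half turn about z gives the same grasp; the last joint's range is limited). The gripper opens to 85 mm and grips with 20 to 120 N. Pads are 22 mm wide; open, the fingers measure 114 mm over their backs; the gripper's body (76 mm by 85 mm) begins 54 mm behind the grasp point. The pads swing forward as they close: fully open they stand 13 mm farther back than shut.
Start: joints at [-1.279, 0.469, -0.049, 1.532, 0.024, 1.141, -0.082], TCP at [0.213, 0.641, 0.195] pointing down, gripper open.
Joint ranges: [-2.59, 2.59], [-0.33, 1.99], [-1.39, 1.29], [0.1, 2.45], [-1.04, 4.18], [0.21, 1.99], [-2.66, 2.66]. Speed limits (rad/s): [2.57, 2.57, 3.14, 3.14, 3.14, 3.14, 3.14].

INTERFACE

Orientations are given as a 3x3 rotation matrix whose columns are the frame's x, y, z axes.
In Python, from cell import env, eyes gives the robot as it stands. The module is installed in compiled form; this text tells all that it offers.
- The arm moves only by the shell command python3 -m creep 'ROWS' [OPENING]. ROWS is JSON, a list of rows, each a list of 6 numbers: the shift along the world's x, y, z in m, then the turn, a rotation vector about the world's x, y, z in degrees. In form: [[x, y, z, ax, ay, az], ...]. A call has 1 to 10 rows; each row shifts and turns the commanded pose from where the row before left it; what a row does not reach is not made up. A row lasts 1/12 s, in which the tool goes at most 41.7 mm and 7.16 degrees, less where a joint would pass 70% of its speed; a pose out of reach is approached as far as the arm can. A call is refused whole if a number of a shift passes 0.0417 or a number of a turn 7.16, either way. A call with a gripper value outside its range is refused whole. OPENING is the closure, from 0 (fully open) to 1 (shut), set as the call begins (- or left out, the last holds). The fingers move at their own pace and stop on an object; the grip force is fixed at half the most. Time passes only in rows, so rows that do not move let the fingers close. It gives the time, the measured TCP pose, the force, the opening and the grip force at its end, in the units of the state.
- env.sense(): the state, without advancing time (a new reading comes with each control period).
- eyes.get_image(name): name is "side" or "top" or "wrist"; returns the picture (480x640x3 uint8, blue, green, red); there is no depth.
- eyes.camera_model(name): a dict with "K" (3x3 intrinsics, pixels), "k1" (the pictures are not rectified: a ray, as slopes to the right and down, at radius r is drawn at 1 + k1 r^2 times it, then the intrinsics apply), "extrinsics" (4x4, takes a point from camera to world coordinates). Camera axes: x right, y down, z forward; pixel columns grow to the right and rows downward; lengths in m; the calibration is good to about 2 mm. A picture is of the moment at which its call begins: read the wrist's pose just before it. camera_model takes no time and is no camera call; for the wrist camera it gives the pose at the moment of the call.
- env.close_job(): hands the job in; it is judged then, once.
The state is a dict: "time_s": time; "q": joint angles; "dq": joint speeds; "tau": joint torques, N m; "tool_pos": TCP position; "eef_rot": TCP orientation; "force": force on the tool from outside, world axes, zero at the start; "torque": the same for the moment, N m; "grip_width": opening from 0.0 (shut) to 1.0 (fully open); "grasp_force": force on a finger pad.
Only numpy, scipy, OpenCV 4.12 (cv2) and the standard library are available. Lean on these libraries where they do the work, as an engineer would, in place of code of your own. Each camera call takes 0.05 s, during which the arm holds its last target. There are 200 camera calls.

TASK

Weigh the carton: swing the stop bar of the roller track out of the lane, push the carton along the rollers into the weigh bay until it stands squarely against the end stop, meeting the stop gently rather than banging into it, and then swing the bar fully back across the lane behind it. Leave the other things on the bench where they are.

Things in the scene. Friction and masses are not known exactly. Their poses are not given: they have to be found in the camera images.
- carton: the carton to weigh: a closed, taped brown cardboard box, 130 mm across the lane (its x), 150 mm along it (its y), 95 mm tall, 0.35 to 0.7 kg, too wide to be gripped. It starts on the rollers near the infeed end, up to 22 mm off the centre line and 15 degrees askew; pushed sideways it slides. Origin: centre of its underside
- lane: level roller track, fixed: free-turning steel rollers (24 mm dia., 34 mm apart, 200 mm wide), side frames 218 mm over all, ending 6 mm below the roller tops. Origin: on the bench under its centre line; y runs along the track to the bay, x across it away from the robot. Roller tops 80 mm above the bench, from y = -380 mm (infeed) through the bay to 330 mm. A moving carton coasts a little
- home (a point): where the carton's origin is when home in the weigh bay: on the centre line at roller-top height, 255 mm in y from the track's origin; axes as the track's. The bay is a roller-topped scale with two smooth guide rails 150 mm apart inside (8 to 38 mm above the roller tops) from 105 mm before to 75 mm after this point; a lead-in before them narrows the lane from 200 to 150 mm over 60 mm
- end_stop: the upright steel plate with a rubber pad, 205 mm wide, that closes the end of the weigh bay, up to 60 mm above the roller tops. Origin: middle of its lower edge on the pad's face, 75 mm in y beyond home and 15 mm below the roller tops. The carton comes to rest against this face
- stop_bar (a joint): angle of the swing stop, a flat steel bar 8 mm thick, 24 mm tall (46 to 70 mm above the roller tops), 190 mm long from its pivot, black knob on its free end. 0 = shut, square across the lane, 100 mm in y before home (20 mm behind a carton that is home); grows as the free end swings up-track, away from the bay (counter-clockwise from above), to 1.70 = open along the far side frame
- stop_bar_pivot (a point): the bar's upright pivot axis at the bar's middle height (58 mm above the roller tops), on the far side frame, 120 mm in x and 155 mm in y from the track's origin. The bar has stops at both ends of its swing, needs about 1 N at the knob, stays where it is left, and starts shut or slightly open (0 to 0.35 rad)
- stop_bar_knob (a point): centre of the black knob (22 mm diameter, 20 mm tall) that stands on the bar's upper edge, 176 mm from the pivot axis and 27 mm above the bar's middle height; it moves with the bar
- tape_gun: hand tape dispenser with a black handle, 130 x 52 x 92 mm, loose on the bench on the far side of the track; bystander. Origin under its middle
- tape_roll: roll of brown tape lying flat, 104 mm across, 48 mm tall, on the bench beyond the infeed end of the track; bystander. Origin under its middle
- knife: grey safety knife, 145 x 22 x 16 mm, flat on the bench on the far side of the track, close to it; bystander. Origin under its middle
- scanner: hand-held bar-code scanner, 185 x 62 x 56 mm, lying on the far side of the track; bystander. Origin near its middle, on the bench
- flat_box: flat closed cardboard box 120 x 170 x 36 mm lying on the bench beyond the infeed end, towards the robot; bystander, not the carton to weigh. Origin under its middle
- tape_measure: black pocket tape measure, 70 x 36 x 66 mm, on the far side by the infeed end; bystander. Origin under its middle
- spray_bottle: white spray bottle, 72 mm diameter, 215 mm tall, standing to the left of the robot; bystander. Origin under its middle

How it is judged:
On the way, in this order (a step that is already met when the one before it is completed fails the run):
1. the stop bar is swung out of the lane (more than 1.1 rad open) (value of joint stop_bar above 1.1 rad), for 0.1 s.
2. the carton has come into the weigh bay past the bar's line (y of carton in the frame of home above -0.03 m and x of carton in the frame of home between -0.02 and 0.02 m), for 0.1 s.
At the end, for the whole second after the job is handed in: The carton stands upright on the bay's rollers against the end stop (within 8 mm of home along the lane, 15 mm across it, square within 0.08 rad), at rest, and the stop bar is shut behind it (within 0.10 rad of square across the lane) (y of carton in the frame of home between -0.008 and 0.008 m and x of carton in the frame of home between -0.015 and 0.015 m and z of carton in the frame of home between -0.006 and 0.008 m and angle between the y axis of carton and the y axis of home, either way round below 0.08 rad and angle between carton's own z axis and vertical below 0.06 rad and value of joint stop_bar below 0.1 rad and linear speed of carton below 0.01 m/s and velocity of joint stop_bar below 0.05 rad/s); the robot touches nothing.
It fails at once if the carton bangs into or is forced against the end stop (over 40 N) (contact force between carton and end_stop above 40 N).
It fails at once if the carton is tipped up (over 0.35 rad) (angle between carton's own z axis and vertical above 0.35 rad).
It fails at once if another thing on the bench is shifted by more than 30 mm (distance of any of tape_gun, tape_roll, knife, scanner, flat_box, tape_measure, spray_bottle from where it was at the start of the episode above 0.03 m).
It also fails if it takes over 64 s, if anything falls off the work surface, if the arm or the gripper's body presses on something with over 40 N, if the wrist force passes 120 N, or if a joint passes its speed limit or range.

## Working session

There is one attempt and no reset: what is moved stays moved. The work goes in short steps, Python scripts to look and compute and a shell command to move; the robot and the scene stay as the last step left them, time stands still between calls to the robot, and variables do not carry over. Pictures are saved under pics/ and viewed, at most 10 in all, crops included, and the job is handed in when it is done.

```bash
mkdir -p pics
cat > h.py <<'E'
import numpy as np, cv2
from cell import env, eyes
def ray(name,uv,M=None):
    M=M or eyes.camera_model(name);K=np.array(M["K"]);k1=M["k1"];T=np.array(M["extrinsics"])
    d=np.linalg.inv(K)@[uv[0],uv[1],1.];p=d[:2].copy();q=p.copy()
    for _ in range(30): q=p/(1+k1*(q@q))
    return T[:3,3],T[:3,:3]@np.array([q[0],q[1],1.])
def onz(name,uv,z,M=None):
    o,d=ray(name,uv,M);return o+d*(z-o[2])/d[2]
E
python3 - <<'E'
from h import *
s=env.sense();print(s["time_s"],s["tool_pos"],s["eef_rot"],s["force"])
for n in("top","side"):
    cv2.imwrite(f"pics/{n}0.png",eyes.get_image(n));M=eyes.camera_model(n);print(n,np.round(M["extrinsics"],3).tolist(),M["K"],M["k1"])
E
```

```text
0.0 [0.21262828 0.63993962 0.1938672 ] [[-9.48996658e-01  3.15285659e-01 -5.43453461e-04]
 [ 3.15286119e-01  9.48994827e-01 -1.86561725e-03]
 [-7.24678427e-05 -1.94180787e-03 -9.99998112e-01]] [-0.13971273  1.06547096 -0.32182114]
top [[0.016, -0.985, 0.17, 0.366], [-1.0, -0.014, 0.013, -0.035], [-0.01, -0.17, -0.985, 1.166], [0.0, 0.0, 0.0, 1.0]] [[457.45935983   0.         316.56201409]
 [  0.         457.45935983 238.58646288]
 [  0.           0.           1.        ]] -0.01572123511964185
side [[0.856, -0.245, 0.455, -0.056], [-0.516, -0.443, 0.733, -0.995], [0.021, -0.863, -0.505, 0.794], [0.0, 0.0, 0.0, 1.0]] [[458.61647435   0.         325.06561143]
 [  0.         458.61647435 245.23184918]
 [  0.           0.           1.        ]] 0.039888202859631475
```

View pics/top0.png

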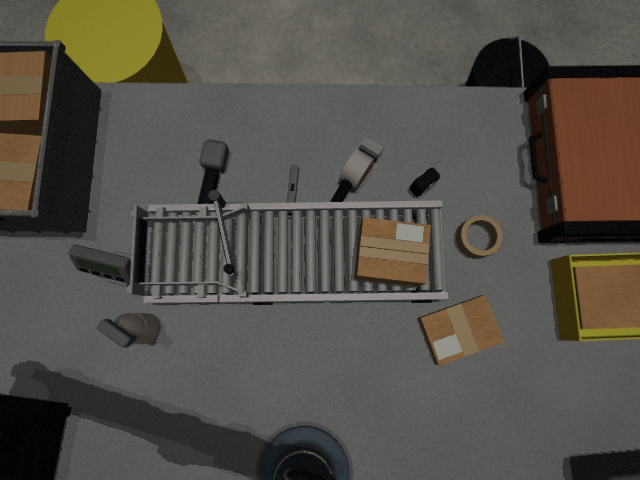

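View pics/side0.png

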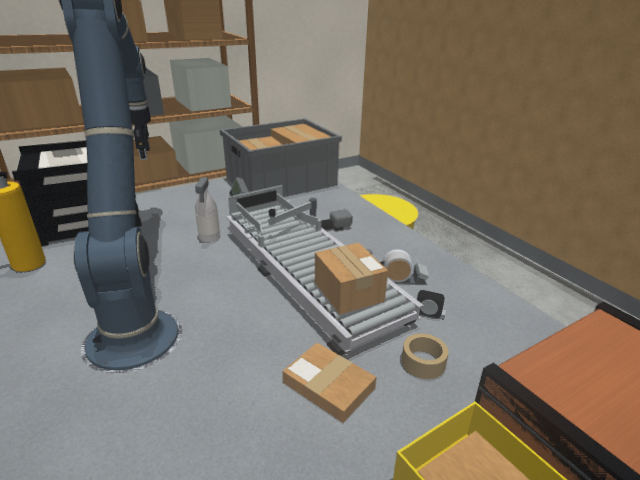

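The top view shows the lane spanning columns 137–447 and rows 203–300. The carton top is about (356–431, 218–285), the bar's pivot is near (214,196) and its knob near (229,269). An enlarged crop will refine these.

Run:
```python
from h import *
im=cv2.imread("pics/top0.png")
cv2.imwrite("pics/crop.png",cv2.resize(im[180:310,130:330],None,fx=4,fy=4,interpolation=cv2.INTER_CUBIC))
hsv=cv2.cvtColor(im,cv2.COLOR_BGR2HSV)
m=cv2.inRange(hsv,(5,60,60),(25,255,255));m[:, :340]=0;m[:,440:]=0;m[300:]=0;m[:205]=0
m=cv2.morphologyEx(m,cv2.MORPH_CLOSE,np.ones((15,15)))
c=max(cv2.findContours(m,0,2)[0],key=cv2.contourArea);r=cv2.minAreaRect(c);b=cv2.boxPoints(r)
print(b,[onz("top",p,.175)[:2].round(3) for p in b], cv2.approxPolyDP(c,4,True).reshape(-1,2).tolist())
for p in cv2.approxPolyDP(c,4,True).reshape(-1,2): print(p,onz("top",p,.175)[:2].round(4))
for p,z in [((137,205),.074),((442,203),.074),((145,300),.074),((447,298),.074),((214,196),.15),((229,269),.175)]: print(p,onz("top",p,z).round(4))
```

```text
[[355.8171  275.64636]
 [362.3903  216.48782]
 [432.3049  224.2561 ]
 [425.73172 283.41464]] [array([ 0.457, -0.109]), array([ 0.588, -0.123]), array([ 0.573, -0.277]), array([ 0.442, -0.26 ])] [[363, 217], [357, 275], [425, 283], [430, 225]]
[363 217] [ 0.5868 -0.1243]
[357 275] [ 0.458  -0.1112]
[425 283] [ 0.4428 -0.258 ]
[430 225] [ 0.5708 -0.272 ]
(137, 205) [0.6319 0.424  0.074 ]
(442, 203) [ 0.6472 -0.327   0.074 ]
(145, 300) [0.3997 0.3855 0.074 ]
(447, 298) [ 0.416  -0.3319  0.074 ]
(214, 196) [0.637  0.2155 0.15  ]
(229, 269) [0.4667 0.1676 0.175 ]
```

View pics/crop.png

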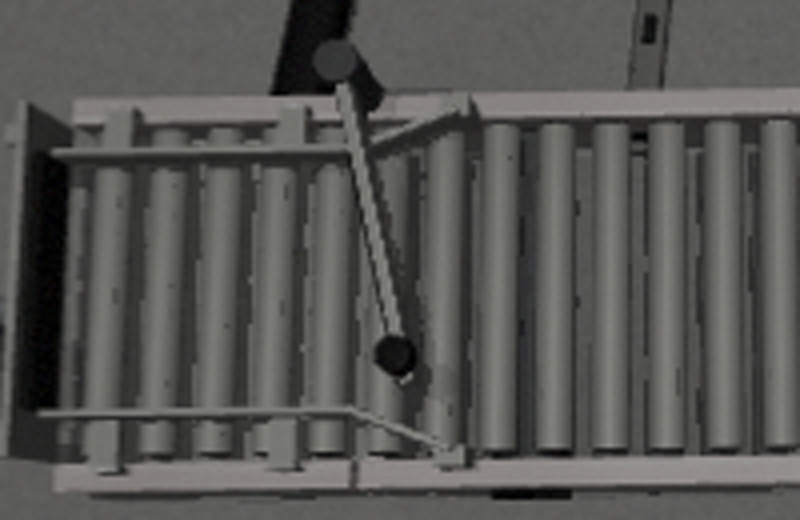

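Run:
```python
from h import *
f=lambda u,v,z:onz("top",(130+(u-1.5)/4,180+(v-1.5)/4),z)[:2].round(4)
for n,u,v,z in [("farframe",800,89,.074),("farframe",75,100,.074),("nearframe",800,458,.074),("nearframeB",800,485,.074),("nearB",55,490,.074),("near",55,463,.074),
 ("roll",502,124,.075),("roll",502,450,.075),("roll",777,121,.075),("roll",777,448,.075),("rail far start",350,150,.118),("rail near start",350,410,.118),("rail far end",55,152,.118),("rail near end",40,412,.118),
 ("padtop far",22,103,.14),("plate top near",10,455,.14),("pivot",335,58,.155),("pivot",335,58,.165),("knob",394,353,.175)]: print(n,f(u,v,z))
```

```text
farframe [ 0.6461 -0.0515]
farframe [0.6332 0.3957]
nearframe [ 0.4209 -0.0541]
nearframeB [ 0.405  -0.0543]
nearB [0.3946 0.389 ]
near [0.4106 0.3902]
roll [0.6213 0.1308]
roll [0.4227 0.123 ]
roll [ 0.6255 -0.0377]
roll [ 0.4265 -0.0404]
rail far start [0.5944 0.2132]
rail near start [0.4419 0.2051]
rail far end [0.5908 0.3878]
rail near end [0.4378 0.3841]
padtop far [0.6149 0.4006]
plate top near [0.4119 0.3904]
pivot [0.64   0.2159]
pivot [0.6373 0.2134]
knob [0.4692 0.1696]
```

```bash
python3 -m creep '[[0.015,0,0.037,0,0,5],[0.015,0,0.037,0,0,5],[0.03,-0.02,0.002,0,0,5],[0.03,-0.02,0.002,0,0,5],[0.03,-0.02,0.002,0,0,0],[0.03,-0.02,0.002,0,0,0],[0.03,-0.02,0,0,0,0],[0.03,-0.02,0,0,0,0],[0.03,-0.02,0,0,0,0],[0.03,-0.02,0,0,0,0]]' 1; python3 -m creep '[[0,-0.038,0,0,0,0],[0,-0.038,0,0,0,0],[0,-0.038,0,0,0,0],[0,-0.038,0,0,0,0],[0,-0.038,0,0,0,0],[0,-0.038,0,0,0,0],[0,-0.038,0,0,0,0],[0,0,-0.035,0,0,0],[0,0,-0.035,0,0,0],[0,0,0,0,0,0]]'
```

```text
time_s: 0.93
tool_pos: [0.4839, 0.4792, 0.2764]
eef_rot: [[-1.0, -0.028, -0.001], [-0.028, 1.0, -0.001], [0.001, -0.001, -1.0]]
force: [0.1, 0.5, 1.3]
grip_width: 0.002
grasp_force: 0.0
time_s: 1.77
tool_pos: [0.4784, 0.2115, 0.201]
eef_rot: [[-1.0, -0.027, -0.011], [-0.027, 1.0, -0.006], [0.011, -0.006, -1.0]]
force: [-0.9, -0.7, -1.3]
grip_width: 0.004
grasp_force: 0.0
```

```bash
python3 -m creep '[[0,0,-0.03,0,0,0],[0,0,-0.03,0,0,0],[0.003,0,-0.012,0,0,0],[0,0,0,0,0,0],[0,0,0,0,0,0]]'
python3 - <<'E'
from h import *
im=eyes.get_image("top");cv2.imwrite("pics/t1.png",cv2.resize(im[150:310,130:330],None,fx=3,fy=3))
E
```

```text
time_s: 2.18
tool_pos: [0.4865, 0.2152, 0.1358]
eef_rot: [[-1.0, -0.029, 0.0], [-0.029, 1.0, 0.0], [-0.0, 0.0, -1.0]]
force: [-0.2, 0.7, -0.8]
grip_width: -0.003
grasp_force: 0.0
```

View pics/t1.png

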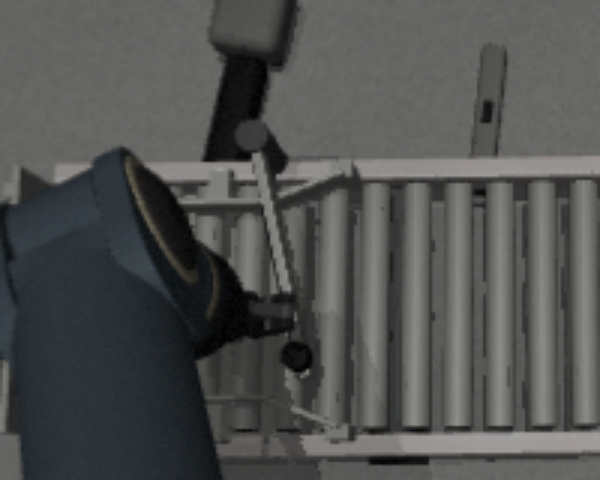

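The bar hasn't moved (knob at crop pixel 297,355), and the shut fingers stand just on its bay side at about (285,315). Next I'll sweep it open.

```bash
python3 -m creep '[[0.002,-0.022,0,0,0,0],[0.007,-0.02,0,0,0,0],[0.008,-0.019,0,0,0,0],[0.009,-0.018,0,0,0,0],[0.014,-0.016,0,0,0,0],[0.014,-0.014,0,0,0,0],[0.014,-0.013,0,0,0,0],[0.015,-0.009,0,0,0,0],[0.016,-0.007,0,0,0,0],[0.016,-0.006,0,0,0,0]]'; python3 -m creep '[[0.016,-0.003,0,0,0,0],[0.004,-0.002,0,0,0,0],[0,0,0,0,0,0],[-0.008,0,0,0,0,0],[-0.004,0,0.03,0,0,0],[0,0,0.04,0,0,0],[-0.03,-0.02,0.02,0,0,0],[-0.035,-0.02,0,0,0,0],[-0.035,-0.02,0,0,0,0],[-0.035,-0.02,0,0,0,0]]'
python3 - <<'E'
from h import *
im=eyes.get_image("top");cv2.imwrite("pics/t2.png",im[130:320,100:460])
E
```

```text
time_s: 3.07
tool_pos: [0.6031, 0.07, 0.1376]
eef_rot: [[-1.0, -0.028, 0.004], [-0.028, 1.0, 0.001], [-0.004, 0.001, -1.0]]
force: [0.3, -0.0, -0.1]
grip_width: -0.001
grasp_force: 0.0
time_s: 3.9
tool_pos: [0.4707, -0.0144, 0.2254]
eef_rot: [[-1.0, -0.03, 0.0], [-0.03, 1.0, 0.001], [-0.0, 0.001, -1.0]]
force: [0.5, -0.8, 0.4]
grip_width: -0.001
grasp_force: 0.0
```

View pics/t2.png

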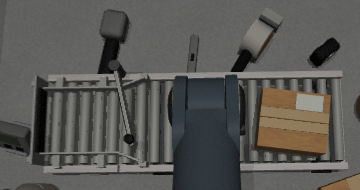

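Run:
```python
from h import *
s=env.sense();print(s["tool_pos"],s["q"])
im=eyes.get_image("side");a=im[150:350,180:440]
cv2.imwrite("pics/s2.png",cv2.resize(a,None,fx=3,fy=3))
def proj(n,P):
    M=eyes.camera_model(n);T=np.linalg.inv(np.array(M["extrinsics"]));p=T[:3,:3]@P+T[:3,3];x=p[:2]/p[2];x=x*(1+M["k1"]*(x@x));return (np.array(M["K"])@[x[0],x[1],1])[:2].round(1)
for P in([.4865,.2152,.136],s["tool_pos"],[.469,.17,.165]):print(proj("top",np.array(P)),proj("side",np.array(P)))
```

```text
[ 0.46245146 -0.01946943  0.22417746] [-0.20258784  0.09164365  0.16509329  1.97907121 -0.01620035  1.08069153
  1.56389835]
[211.9 261.8] [270.5 213.7]
[314.4 270. ] [298.4 220.4]
[228.8 268.4] [271.3 212.2]
```

View pics/s2.png

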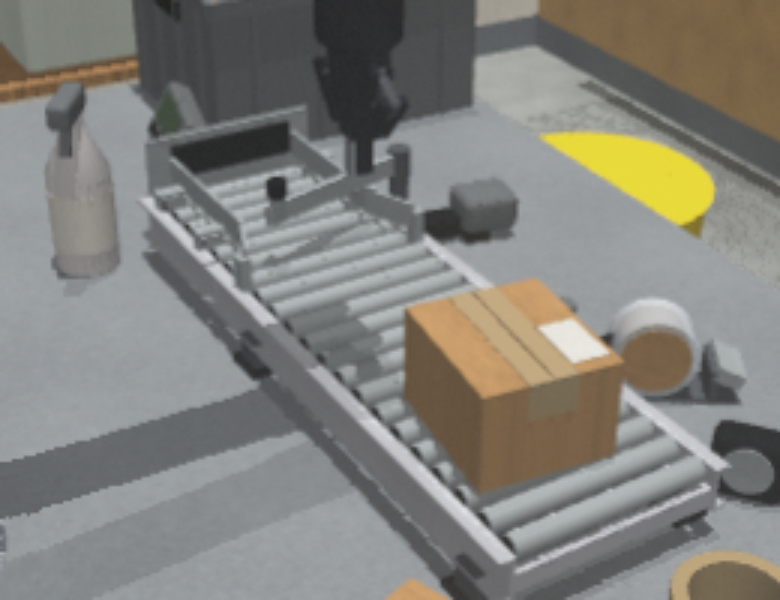

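The bar hasn't moved: the knob is still near (229,269) in the top view. The fingers must have missed it, so I'll check the measured TCP against the cameras.

```bash
python3 -m creep '[[0,0.03,0,0,0,0],[0,0.03,0.02,0,0,0],[0,0,0,0,0,0],[0,0,0,0,0,0]]' -
python3 - <<'E'
from h import *
s=env.sense();M=eyes.camera_model("wrist");T=np.array(M["extrinsics"])
print(s["tool_pos"],T.round(3).tolist(),M["K"][0][0]); R=np.array(s["eef_rot"]);print("cam in tool",(R.T@(T[:3,3]-s["tool_pos"])).round(3),(R.T@T[:3,:3]).round(2).tolist())
w=eyes.get_image("wrist");t=eyes.get_image("top");sd=eyes.get_image("side")
def proj(n,P):
    M=eyes.camera_model(n);T=np.linalg.inv(np.array(M["extrinsics"]));p=T[:3,:3]@P+T[:3,3];x=p[:2]/p[2];x=x*(1+M["k1"]*(x@x));return (np.array(M["K"])@[x[0],x[1],1])[:2]
for im,n in((w,"wrist"),(t,"top"),(sd,"side")):
    for P,c in((s["tool_pos"],(0,0,255)),([.469,.17,.165],(0,255,0)),([.6388,.215,.138],(255,255,0))):
        u=proj(n,np.array(P));print(n,u.round());
        if abs(u).max()<2000: cv2.drawMarker(im,tuple(int(v) for v in u),c,0,8,1)
out=np.hstack([cv2.resize(w,(400,300)),cv2.resize(sd[130:280,200:400],(400,300))]);out=np.vstack([out,cv2.resize(t[140:310,120:400],(800,486))[:300]])
cv2.imwrite("pics/m3.png",out)
E
```

```text
time_s: 4.33
tool_pos: [0.4736, 0.0482, 0.2462]
eef_rot: [[-0.999, -0.034, 0.002], [-0.034, 0.999, 0.001], [-0.002, 0.001, -1.0]]
force: [-0.3, 0.3, -0.0]
grip_width: -0.003
grasp_force: 0.0
[0.4735677  0.04819261 0.24616135] [[-0.033, 0.961, 0.276, 0.404], [0.999, 0.031, 0.011, 0.045], [0.002, 0.276, -0.961, 0.425], [0.0, 0.0, 0.0, 1.0]] 412.8022752986051
cam in tool [ 0.07  -0.    -0.179] [[-0.0, -0.96, -0.27], [1.0, -0.0, 0.0], [-0.0, -0.27, 0.96]]
wrist [329. 279.]
wrist [515. 231.]
wrist [522. 422.]
top [281. 263.]
top [229. 268.]
top [215. 197.]
side [290. 203.]
side [271. 212.]
side [312. 203.]
```

View pics/m3.png

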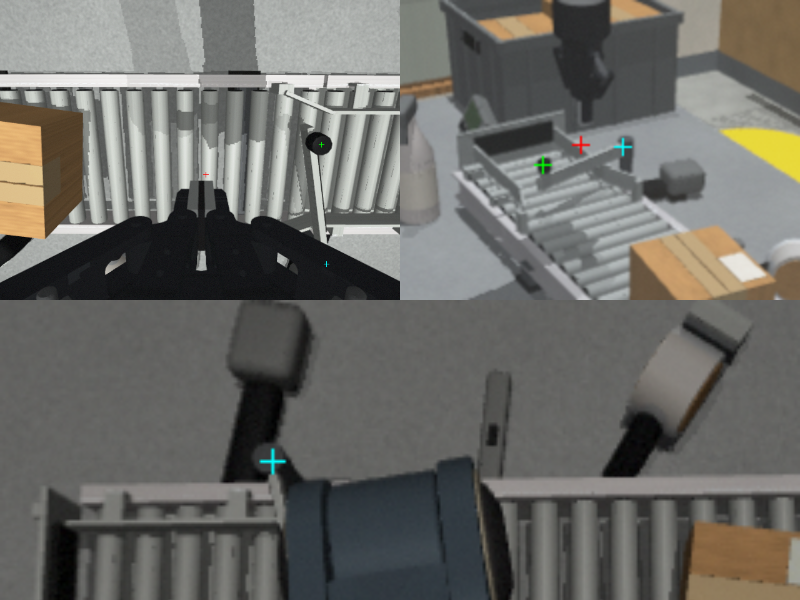

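The wrist and side views show the shut fingertips about 30 mm above the reported TCP. In the wrist panel the tip is at (200,182) against a projected (205,174). In the side panel it is at (586,122) against (581,145). The sweep therefore passed over the bar, and I'll repeat it about 37 mm lower.

```bash
python3 -m creep '[[0.003,0.035,0,0,0,0],[0.003,0.035,0,0,0,0],[0.003,0.035,0,0,0,0],[0.003,0.035,0,0,0,0],[0,0.027,0,0,0,0],[0,0,-0.035,0,0,0],[0,0,-0.035,0,0,0],[0,0,-0.035,0,0,0],[0,0,-0.025,0,0,0],[0,0,0,0,0,0]]' -;python3 -m creep '[[0,0,-0.014,0,0,0],[0,0,0,0,0,0]]'
```

```text
time_s: 5.32
tool_pos: [0.4817, 0.2094, 0.1093]
eef_rot: [[-1.0, -0.027, -0.011], [-0.027, 1.0, -0.006], [0.011, -0.006, -1.0]]
force: [-1.1, -0.0, 0.1]
grip_width: 0.001
grasp_force: 0.0
time_s: 5.48
tool_pos: [0.4851, 0.2114, 0.0999]
eef_rot: [[-1.0, -0.027, -0.003], [-0.027, 1.0, -0.002], [0.003, -0.002, -1.0]]
force: [0.0, -0.0, 0.6]
grip_width: -0.001
grasp_force: 0.0
```

```bash
python3 -m creep '[[0.002,-0.02,0,0,0,0],[0.006,-0.019,0,0,0,0],[0.008,-0.019,0,0,0,0]]'; python3 -m creep '[[0.009,-0.018,0,0,0,0],[0.014,-0.016,0,0,0,0],[0.014,-0.014,0,0,0,0],[0.014,-0.013,0,0,0,0],[0.015,-0.009,0,0,0,0],[0.016,-0.007,0,0,0,0],[0.016,-0.006,0,0,0,0],[0.016,-0.003,0,0,0,0],[0.004,-0.002,0,0,0,0],[0,0,0,0,0,0]]'
python3 - <<'E'
from h import *
im=eyes.get_image("wrist");s=eyes.get_image("side")
cv2.imwrite("pics/m4.png",np.hstack([cv2.resize(im,(400,300)),cv2.resize(s[130:280,200:400],(400,300))]))
E
```

```text
time_s: 5.73
tool_pos: [0.5024, 0.1547, 0.1027]
eef_rot: [[-1.0, -0.029, 0.002], [-0.029, 1.0, 0.002], [-0.002, 0.001, -1.0]]
force: [0.1, 1.8, 0.2]
grip_width: -0.002
grasp_force: 0.5
time_s: 6.57
tool_pos: [0.6212, 0.0656, 0.1023]
eef_rot: [[-1.0, -0.027, 0.002], [-0.027, 1.0, -0.0], [-0.002, -0.0, -1.0]]
force: [-0.3, -0.3, -0.7]
grip_width: 0.004
grasp_force: 0.0
```

View pics/m4.png

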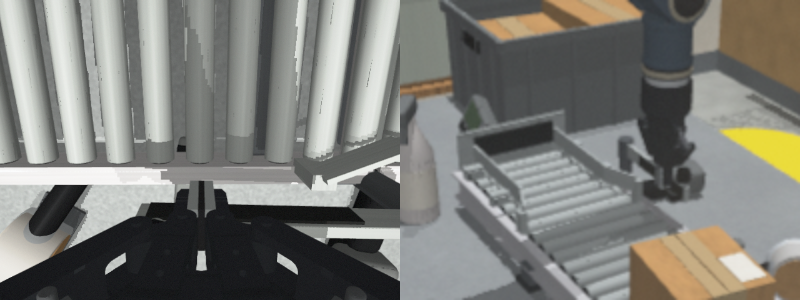

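The bar is open along the far frame (wrist panel, bar at row ~215). Next I'll lift clear and go to the carton's near side to square and centre it.

```bash
python3 -m creep '[[-0.012,0,0,0,0,0],[0,0,0.04,0,0,0],[0,0,0.04,0,0,0],[-0.015,-0.01,0.035,0,0,0],[-0.03,-0.025,0.02,0,0,0],[-0.03,-0.025,0,0,0,0],[-0.03,-0.025,0,0,0,0],[-0.03,-0.025,0,0,0,0],[-0.03,-0.025,0,0,0,0],[-0.03,-0.025,0,0,0,0]]' -; python3 -m creep '[[0,-0.035,0,0,0,0],[0,-0.035,0,0,0,0],[0,-0.03,0,0,0,0],[0,0,0,0,0,0],[0,0,0,0,0,0]]' 0;  python3 - <<'E'
from h import *
im=eyes.get_image("side");hsv=cv2.cvtColor(im,cv2.COLOR_BGR2HSV)
print(env.sense()["q"].round(2))
E
```

```text
time_s: 7.5
tool_pos: [0.4116, -0.0925, 0.2351]
eef_rot: [[-1.0, -0.029, 0.0], [-0.029, 1.0, 0.0], [-0.0, 0.0, -1.0]]
force: [0.4, -0.7, 0.3]
grip_width: -0.001
grasp_force: 0.0
time_s: 7.92
tool_pos: [0.4132, -0.1928, 0.2351]
eef_rot: [[-1.0, -0.025, -0.0], [-0.025, 1.0, 0.001], [0.0, 0.001, -1.0]]
force: [0.6, 0.5, 0.1]
grip_width: 0.71
grasp_force: 0.0
[ 0.1   0.06  0.26  1.99 -0.02  1.1   1.96]
```

```bash
python3 -m creep '[[-0.015,-0.004,0,0,0,0],[0,0,-0.035,0,0,0],[0,0,-0.035,0,0,0],[0,0,-0.03,0,0,0],[0,0,-0.02,0,0,0],[0,0,-0.008,0,0,0],[0,0,0,0,0,0]]' 0; python3 -m creep '[[0.01,0,0,0,0,0],[0.01,0,0,0,0,0],[0.008,0,0,0,0,0],[0.006,0,0,0,0,0],[0,0,0,0,0,0]]'; python3 -m creep '[[0.005,0,0,0,0,0],[0.005,0,0,0,0,0],[0,0,0,0,0,0]]'
```

```text
time_s: 8.55
tool_pos: [0.3975, -0.1945, 0.1056]
eef_rot: [[-1.0, -0.03, -0.004], [-0.03, 1.0, 0.002], [0.004, 0.002, -1.0]]
force: [-0.8, -0.3, 0.0]
grip_width: 1.001
grasp_force: 0.0
time_s: 8.97
tool_pos: [0.4353, -0.1964, 0.1077]
eef_rot: [[-1.0, -0.029, 0.002], [-0.029, 1.0, -0.001], [-0.002, -0.001, -1.0]]
force: [0.7, -0.2, 0.8]
grip_width: 1.001
grasp_force: 0.0
time_s: 9.22
tool_pos: [0.4439, -0.1964, 0.107]
eef_rot: [[-1.0, -0.028, 0.0], [-0.028, 1.0, -0.0], [-0.0, -0.0, -1.0]]
force: [-0.8, -0.9, 0.9]
grip_width: 0.997
grasp_force: 0.6
```

```bash
cat >> h.py <<'E'
OX,OY,YAW=.5228,.057,.026
def lane(p): # world xy -> lane xy
    d=np.array(p[:2])-[OX,OY];c,s=np.cos(YAW),np.sin(YAW);return np.array([c*d[0]+s*d[1],-s*d[0]+c*d[1]])
def carton(roi=(200,305,135,445)):
    im=eyes.get_image("top");h=cv2.cvtColor(im,cv2.COLOR_BGR2HSV);m=cv2.inRange(h,(5,60,60),(25,255,255));k=np.zeros_like(m);k[roi[0]:roi[1],roi[2]:roi[3]]=1;m*=k
    m=cv2.morphologyEx(m,cv2.MORPH_CLOSE,np.ones((15,15)))
    c=max(cv2.findContours(m,0,2)[0],key=cv2.contourArea)
    w=np.array([onz("top",p,.175)[:2] for p in c.reshape(-1,2)])
    r=cv2.minAreaRect((w*1000).astype(np.float32));b=cv2.boxPoints(r)/1000
    print("area",cv2.contourArea(c),"size",np.round(r[1]),"ang",r[2],"ctr lane",lane(np.array(r[0])/1000).round(4),"corners lane",[lane(p).round(3).tolist() for p in b])
    return im
E
python3 -m creep '[[-0.02,0,0,0,0,0],[-0.02,0,0,0,0,0],[0,0,0.04,0,0,0],[0,0,0.04,0,0,0],[0,0,0.04,0,0,0],[0,-0.04,0,0,0,-7],[0,-0.04,0,0,0,-7],[0.01,-0.038,0,0,0,-7],[0.01,-0.038,0,0,0,-7],[0.01,-0.03,0,0,0,-7]]'
python3 - <<'E'
from h import *
carton()
E
```

```text
time_s: 10.05
tool_pos: [0.4338, -0.3851, 0.2274]
eef_rot: [[-0.831, 0.556, 0.002], [0.556, 0.831, -0.002], [-0.003, -0.0, -1.0]]
force: [-0.9, -0.0, 0.7]
grip_width: 1.0
grasp_force: 0.0
area 3984.0 size [156. 132.] ang 88.98685455322266 ctr lane [-0.0071 -0.2408] corners lane [[-0.076, -0.316], [0.055, -0.322], [0.062, -0.166], [-0.07, -0.16]]
```

The carton is now 2.5° askew and 7 mm off centre. Next comes the push from behind with both fingers across the lane.

```bash
python3 -m creep '[[0.014,0.006,0,0,0,-6.85],[0.014,0.006,0,0,0,-6.85],[0.014,0.006,0,0,0,-6.85],[0.014,0.006,0,0,0,-6.85],[0.014,0.006,0,0,0,-6.85],[0.014,0.007,0,0,0,-6.85],[0.012,0.007,0,0,0,-6.85],[0,0.006,0,0,0,-6.85],[0,0,-0.03,0,0,0],[0,0,0,0,0,0]]';python3 -m creep '[[0,0,-0.03,0,0,0],[0,0,-0.03,0,0,0],[0,0,-0.02,0,0,0],[0,0,-0.01,0,0,0],[0,0,0,0,0,0]]'
```

```text
time_s: 10.93
tool_pos: [0.5281, -0.3288, 0.1925]
eef_rot: [[-0.035, 0.999, -0.006], [0.999, 0.035, 0.004], [0.004, -0.006, -1.0]]
force: [0.3, 1.7, -0.9]
grip_width: 1.0
grasp_force: 0.0
time_s: 11.35
tool_pos: [0.5282, -0.3311, 0.105]
eef_rot: [[-0.032, 0.999, -0.004], [0.999, 0.032, 0.002], [0.002, -0.003, -1.0]]
force: [-0.8, -0.0, 0.4]
grip_width: 0.997
grasp_force: 0.0
```

```bash
python3 -m creep '[[-0.0003,0.012,0,0,0,0],[-0.0003,0.012,0,0,0,0],[-0.0003,0.01,0,0,0,0],[-0.0003,0.008,0,0,0,0],[-0.0002,0.006,0,0,0,0],[-0.0002,0.006,0,0,0,0],[-0.0002,0.006,0,0,0,0],[-0.0002,0.006,0,0,0,0],[-0.0002,0.006,0,0,0,0],[-0.0002,0.006,0,0,0,0]]';python3 -m creep '[[-0.0002,0.008,0,0,0,0],[-0.0002,0.008,0,0,0,0],[-0.0002,0.008,0,0,0,0],[-0.0002,0.008,0,0,0,0],[-0.0002,0.008,0,0,0,0],[-0.0002,0.008,0,0,0,0],[-0.0002,0.008,0,0,0,0],[-0.0002,0.008,0,0,0,0],[-0.0001,0.005,0,0,0,0],[0,0.003,0,0,0,0]]';  python3 - <<'E'
from h import *
im=carton();print(lane(env.sense()["tool_pos"]));s=eyes.get_image("side")
cv2.imwrite("pics/m5.png",np.hstack([cv2.resize(im[180:310,130:450],(400,163)),cv2.resize(s[150:350,180:440],(400,308))[:163]]) if 0 else np.vstack([cv2.resize(im[180:310,130:450],(640,260)),cv2.resize(s[170:330,200:420],(640,340))[:,:640]]))
E
```

```text
time_s: 12.18
tool_pos: [0.5273, -0.2544, 0.1073]
eef_rot: [[-0.031, 1.0, 0.001], [1.0, 0.031, -0.001], [-0.001, 0.001, -1.0]]
force: [-0.1, -2.1, 1.2]
grip_width: 0.999
grasp_force: 0.8
time_s: 13.02
tool_pos: [0.5248, -0.1804, 0.1066]
eef_rot: [[-0.033, 0.999, -0.001], [0.999, 0.033, 0.001], [0.001, -0.001, -1.0]]
force: [0.2, -0.2, 0.6]
grip_width: 0.999
grasp_force: 0.5
area 2547.0 size [145. 132.] ang 89.50409698486328 ctr lane [-0.007  -0.1456] corners lane [[-0.075, -0.216], [0.056, -0.22], [0.061, -0.075], [-0.07, -0.071]]
[-0.00413021 -0.23703417]
```

View pics/m5.png

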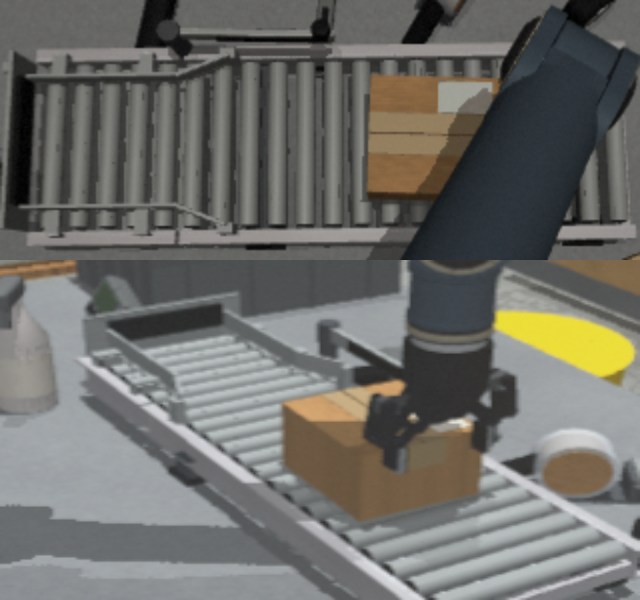

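Bar is open and the carton is nearly square, with its front edge at column ~368 and both fingers on its rear face. I'll keep pushing.

```bash
python3 -m creep '[[-0.0002,0.006,0,0,0,0],[-0.0002,0.01,0,0,0,0],[-0.0003,0.012,0,0,0,0],[-0.0003,0.012,0,0,0,0],[-0.0003,0.012,0,0,0,0],[-0.0003,0.012,0,0,0,0],[-0.0003,0.012,0,0,0,0],[-0.0003,0.012,0,0,0,0],[-0.0003,0.012,0,0,0,0],[-0.0003,0.01,0,0,0,0]]';python3 -m creep '[[-0.0002,0.008,0,0,0,0],[-0.0002,0.008,0,0,0,0],[-0.0002,0.008,0,0,0,0],[-0.0002,0.008,0,0,0,0],[-0.0002,0.008,0,0,0,0],[-0.0002,0.008,0,0,0,0],[-0.0002,0.008,0,0,0,0],[-0.0002,0.008,0,0,0,0],[-0.0002,0.008,0,0,0,0],[-0.0002,0.008,0,0,0,0]]';python3 -m creep '[[-0.0002,0.008,0,0,0,0],[-0.0002,0.008,0,0,0,0],[-0.0002,0.008,0,0,0,0],[-0.0002,0.007,0,0,0,0],[-0.0002,0.007,0,0,0,0],[-0.0002,0.006,0,0,0,0],[-0.0001,0.006,0,0,0,0],[-0.0001,0.006,0,0,0,0],[-0.0001,0.006,0,0,0,0],[-0.0001,0.006,0,0,0,0]]';python3 - <<'E'
from h import *
carton();print(lane(env.sense()["tool_pos"]))
E
```

```text
time_s: 13.95
tool_pos: [0.5223, -0.0703, 0.1069]
eef_rot: [[-0.033, 0.999, -0.0], [0.999, 0.033, 0.0], [0.0, -0.0, -1.0]]
force: [-0.4, -0.4, 0.1]
grip_width: 0.999
grasp_force: 0.6
time_s: 14.78
tool_pos: [0.5204, 0.0086, 0.1069]
eef_rot: [[-0.032, 0.999, 0.0], [0.999, 0.032, -0.0], [-0.0, 0.0, -1.0]]
force: [-0.1, -1.1, -0.6]
grip_width: 1.0
grasp_force: 0.6
time_s: 15.62
tool_pos: [0.5188, 0.0763, 0.1069]
eef_rot: [[-0.031, 1.0, 0.0], [1.0, 0.031, -0.0], [-0.0, 0.0, -1.0]]
force: [0.9, -1.5, -0.1]
grip_width: 1.001
grasp_force: 0.6
area 997.5 size [136.  45.] ang 0.22358328104019165 ctr lane [-0.0088  0.1602] corners lane [[-0.076, 0.184], [-0.077, 0.139], [0.058, 0.136], [0.059, 0.181]]
[-0.00344226  0.02108412]
```

```bash
python3 -m creep '[[-0.0002,0.007,0,0,0,0],[-0.0002,0.007,0,0,0,0],[-0.0002,0.007,0,0,0,0],[-0.0002,0.007,0,0,0,0],[-0.0002,0.007,0,0,0,0],[-0.0002,0.006,0,0,0,0],[-0.0001,0.006,0,0,0,0],[-0.0001,0.006,0,0,0,0],[-0.0001,0.006,0,0,0,0],[-0.0001,0.006,0,0,0,0]]';python3 -m creep '[[-0.0002,0.006,0,0,0,0],[-0.0002,0.006,0,0,0,0],[-0.0001,0.005,0,0,0,0],[-0.0001,0.005,0,0,0,0],[-0.0001,0.004,0,0,0,0],[-0.0001,0.004,0,0,0,0],[-0.0001,0.003,0,0,0,0],[-0.0001,0.003,0,0,0,0],[-0.0001,0.002,0,0,0,0],[-0.0001,0.002,0,0,0,0]]';python3 - <<'E'
from h import *
carton();print(lane(env.sense()["tool_pos"]))
E
```

```text
time_s: 16.5
tool_pos: [0.5171, 0.1413, 0.1069]
eef_rot: [[-0.032, 1.0, -0.0], [1.0, 0.032, -0.0], [-0.0, -0.0, -1.0]]
force: [-0.1, -2.0, 0.8]
grip_width: 1.006
grasp_force: 0.9
time_s: 17.33
tool_pos: [0.516, 0.181, 0.1069]
eef_rot: [[-0.032, 0.999, -0.0], [0.999, 0.032, -0.0], [-0.0, -0.0, -1.0]]
force: [-0.3, -1.7, -0.8]
grip_width: 1.0
grasp_force: 0.6
area 46.5 size [35. 11.] ang 3.2115862369537354 ctr lane [-0.055   0.1524] corners lane [[-0.073, 0.157], [-0.072, 0.146], [-0.037, 0.147], [-0.038, 0.158]]
[-0.00361387  0.12468832]
```

```bash
python3 -m creep '[[-0.0001,0.003,0,0,0,0],[-0.0001,0.003,0,0,0,0],[-0.0001,0.003,0,0,0,0],[-0.0001,0.003,0,0,0,0],[-0.0001,0.003,0,0,0,0],[-0.0001,0.003,0,0,0,0],[-0.0001,0.003,0,0,0,0],[-0.0001,0.003,0,0,0,0],[-0.0001,0.003,0,0,0,0],[-0.0001,0.003,0,0,0,0]]';python3 -m creep '[[0,0.002,0,0,0,0],[0,0.002,0,0,0,0],[0,0.002,0,0,0,0],[0,0.002,0,0,0,0]]';python3 -m creep '[[0,0.001,0,0,0,0],[0,0.001,0,0,0,0],[0,0.001,0,0,0,0]]'
```

```text
time_s: 18.22
tool_pos: [0.5151, 0.2111, 0.107]
eef_rot: [[-0.032, 0.999, 0.0], [0.999, 0.032, 0.0], [0.0, 0.0, -1.0]]
force: [1.0, -0.8, -0.3]
grip_width: 0.999
grasp_force: 0.6
time_s: 18.55
tool_pos: [0.5148, 0.2189, 0.107]
eef_rot: [[-0.032, 0.999, -0.0], [0.999, 0.032, 0.0], [0.0, -0.0, -1.0]]
force: [-0.6, -1.1, 0.9]
grip_width: 1.002
grasp_force: 0.6
time_s: 18.8
tool_pos: [0.5148, 0.222, 0.1069]
eef_rot: [[-0.032, 0.999, -0.0], [0.999, 0.032, 0.0], [0.0, -0.0, -1.0]]
force: [-0.0, -1.6, 1.0]
grip_width: 1.003
grasp_force: 0.4
```

```bash
for i in 1 2; do :; done; python3 -m creep '[[0,0.001,0,0,0,0],[0,0.001,0,0,0,0]]';python3 -m creep '[[0,0.001,0,0,0,0],[0,0.001,0,0,0,0]]'; python3 -m creep '[[0,0.001,0,0,0,0]]'
```

```text
time_s: 18.97
tool_pos: [0.5148, 0.2238, 0.1069]
eef_rot: [[-0.032, 0.999, -0.0], [0.999, 0.032, -0.0], [-0.0, -0.0, -1.0]]
force: [0.1, -1.9, 0.9]
grip_width: 0.999
grasp_force: 1.4
time_s: 19.13
tool_pos: [0.5158, 0.2249, 0.107]
eef_rot: [[-0.031, 1.0, 0.001], [1.0, 0.031, -0.001], [-0.001, 0.001, -1.0]]
force: [2.2, -3.8, 0.2]
grip_width: 0.999
grasp_force: 1.8
time_s: 19.22
tool_pos: [0.5163, 0.2256, 0.1071]
eef_rot: [[-0.03, 1.0, 0.002], [1.0, 0.03, -0.001], [-0.001, 0.002, -1.0]]
force: [3.3, -4.7, 0.2]
grip_width: 1.0
grasp_force: 2.5
```

```bash
python3 -m creep '[[0,0.001,0,0,0,0],[0,0,0,0,0,0]]'; python3 -m creep '[[0,0.001,0,0,0,0],[0,0,0,0,0,0]]'
```

```text
time_s: 19.38
tool_pos: [0.5168, 0.2261, 0.1073]
eef_rot: [[-0.03, 1.0, 0.003], [1.0, 0.03, -0.002], [-0.002, 0.003, -1.0]]
force: [4.3, -5.4, 0.5]
grip_width: 1.002
grasp_force: 2.5
time_s: 19.55
tool_pos: [0.5168, 0.226, 0.1072]
eef_rot: [[-0.029, 1.0, 0.003], [1.0, 0.029, -0.003], [-0.003, 0.003, -1.0]]
force: [3.2, -7.4, 0.7]
grip_width: 0.999
grasp_force: 3.4
```

```bash
python3 -m creep '[[0,-0.004,0,0,0,0],[0,-0.012,0,0,0,0],[0,-0.03,0,0,0,0],[0,-0.035,0,0,0,0],[0,-0.02,0.03,0,0,0],[0,0,0.04,0,0,0],[0,0,0.04,0,0,0],[0.02,-0.03,0,0,0,0],[0.02,-0.03,0,0,0,0],[0.02,-0.03,0,0,0,0]]' -
python3 - <<'E'
from h import *
im=carton((200,305,135,300))
h=cv2.cvtColor(im,cv2.COLOR_BGR2GRAY);m=(h<25).astype(np.uint8)*255;m[:190]=0;m[300:]=0;m[:,:180]=0;m[:,330:]=0
for c in cv2.findContours(m,0,2)[0]:
    if cv2.contourArea(c)>15: print(cv2.contourArea(c),cv2.boundingRect(c))
cv2.imwrite("pics/m6.png",cv2.resize(im[170:310,130:330],(800,560)))
E
```

```text
time_s: 20.38
tool_pos: [0.5754, 0.0381, 0.2181]
eef_rot: [[-0.035, 0.999, 0.002], [0.999, 0.035, 0.003], [0.003, 0.002, -1.0]]
force: [1.2, -0.4, 0.1]
grip_width: 1.001
grasp_force: 0.0
area 3762.0 size [138. 167.] ang 1.8233156204223633 ctr lane [-0.0101  0.2408] corners lane [[-0.08, 0.324], [-0.079, 0.157], [0.06, 0.158], [0.059, 0.325]]
19.5 (288, 220, 6, 25)
95.5 (292, 190, 11, 29)
157.5 (198, 190, 27, 18)
```

View pics/m6.png

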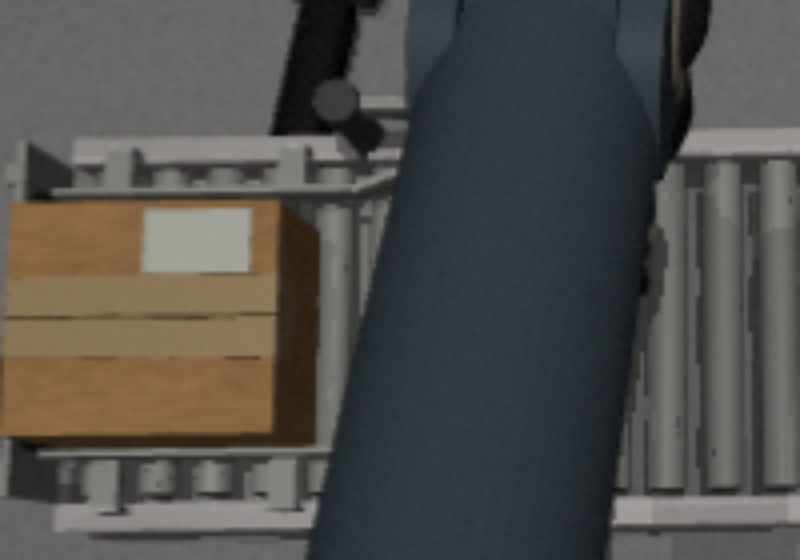

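The carton sits square against the stop: its corners are at crop pixels (13,202), (278,200), (274,432) and (2,433). Next I'll shut the fingers and swing the bar back from its far side.

```bash
python3 -m creep '[[0.03,0.008,0,0,0,0],[0.03,0.008,0,0,0,0],[0.03,0.008,0,0,0,0],[0.02,0.003,0,0,0,0],[0,0,0,0,0,0],[0,0,0,0,0,0],[0,0,-0.03,0,0,0],[0,0,-0.02,0,0,0],[0,0,0,0,0,0]]' 1; python3 -m creep '[[0,0,-0.02,0,0,0],[0,0,-0.02,0,0,0],[0,0,0,0,0,0]]'; python3 -m creep '[[0,0,-0.015,0,0,0],[0,0,-0.013,0,0,0],[0,0,0,0,0,0]]'
```

```text
time_s: 21.18
tool_pos: [0.6805, 0.0649, 0.1625]
eef_rot: [[-0.031, 0.999, -0.009], [1.0, 0.031, 0.0], [0.0, -0.009, -1.0]]
force: [-0.8, -0.6, -1.1]
grip_width: 0.0
grasp_force: 0.0
time_s: 21.43
tool_pos: [0.6819, 0.065, 0.1244]
eef_rot: [[-0.032, 0.999, -0.006], [0.999, 0.032, 0.0], [0.0, -0.006, -1.0]]
force: [-1.0, 0.9, -1.4]
grip_width: 0.001
grasp_force: 0.0
time_s: 21.68
tool_pos: [0.6833, 0.0651, 0.0976]
eef_rot: [[-0.032, 0.999, -0.004], [0.999, 0.032, 0.0], [0.0, -0.004, -1.0]]
force: [0.9, -0.1, -1.0]
grip_width: 0.002
grasp_force: 0.0
```

```bash
python3 -m creep '[[-0.014,0,0,0,0,0],[-0.014,0,0,0,0,0],[-0.018,0,0,0,0,0],[-0.018,0.001,0,0,0,0],[-0.017,0.002,0,0,0,0],[-0.018,0.008,0,0,0,0],[-0.018,0.009,0,0,0,0],[-0.018,0.009,0,0,0,0],[-0.01,0.011,0,0,0,0],[-0.01,0.011,0,0,0,0]]'; python3 -m creep '[[-0.01,0.011,0,0,0,0],[-0.01,0.012,0,0,0,0],[-0.005,0.013,0,0,0,0],[-0.005,0.013,0,0,0,0],[-0.005,0.011,0,0,0,0],[-0.003,0.008,0,0,0,0],[0,0,0,0,0,0]]'; python3 -m creep '[[0,0.003,0,0,0,0],[0,0.002,0,0,0,0],[0,0,0,0,0,0]]'
```

```text
time_s: 22.52
tool_pos: [0.5297, 0.1157, 0.1003]
eef_rot: [[-0.031, 1.0, 0.001], [1.0, 0.031, 0.001], [0.001, 0.001, -1.0]]
force: [0.1, -1.1, -0.7]
grip_width: 0.002
grasp_force: 0.5
time_s: 23.1
tool_pos: [0.4915, 0.1861, 0.0994]
eef_rot: [[-0.035, 0.999, 0.0], [0.999, 0.035, 0.001], [0.001, 0.0, -1.0]]
force: [-0.0, 0.6, -0.1]
grip_width: -0.001
grasp_force: 0.0
time_s: 23.35
tool_pos: [0.4922, 0.1885, 0.0989]
eef_rot: [[-0.031, 1.0, -0.0], [1.0, 0.031, -0.0], [-0.0, -0.0, -1.0]]
force: [-0.4, 1.1, -0.1]
grip_width: 0.003
grasp_force: 0.0
```

```bash
python3 -m creep '[[0,0.003,0,0,0,0],[0,0.002,0,0,0,0],[0,0,0,0,0,0]]'; python3 -m creep '[[0,0.002,0,0,0,0],[0,0.001,0,0,0,0],[0,0,0,0,0,0]]';python3 -m creep '[[0,0.002,0,0,0,0],[0,0,0,0,0,0]]'
```

```text
time_s: 23.6
tool_pos: [0.492, 0.1941, 0.0988]
eef_rot: [[-0.032, 0.999, -0.0], [0.999, 0.032, 0.0], [0.0, -0.0, -1.0]]
force: [-0.1, -0.0, 0.3]
grip_width: 0.002
grasp_force: 0.0
time_s: 23.85
tool_pos: [0.4919, 0.1963, 0.0988]
eef_rot: [[-0.032, 1.0, -0.0], [1.0, 0.032, -0.001], [-0.001, -0.0, -1.0]]
force: [-0.6, -3.1, 0.4]
grip_width: 0.001
grasp_force: 1.1
time_s: 24.02
tool_pos: [0.4919, 0.1963, 0.0988]
eef_rot: [[-0.03, 1.0, -0.001], [1.0, 0.03, -0.003], [-0.003, -0.001, -1.0]]
force: [-0.9, -6.5, 2.0]
grip_width: -0.003
grasp_force: 3.2
```

The bar is now against its closed stop, as the force rose with no further motion. I'll retreat and check by numbers.

```bash
python3 -m creep '[[0,-0.01,0,0,0,0],[0,-0.03,0,0,0,0],[0,-0.03,0.02,0,0,0],[0,0,0.04,0,0,0],[0,-0.02,0.035,0,0,0],[0,-0.04,0.01,0,0,0],[0,-0.04,0,0,0,0],[0,-0.04,0,0,0,0],[0,-0.04,0,0,0,0],[0,0,0,0,0,0]]'
python3 - <<'E'
from h import *
im=carton((200,305,135,215))
g=cv2.cvtColor(im,cv2.COLOR_BGR2GRAY);m=(g<25).astype(np.uint8)*255;m[:245]=0;m[292:]=0;m[:,:195]=0;m[:,245:]=0
n,l,st,ce=cv2.connectedComponentsWithStats(m)
for i in range(1,n):
    if st[i,4]>15:
        p=onz("top",ce[i],.170);d=lane(p)-[.12,.155];print(st[i],p.round(3),"r",np.hypot(*d).round(4),"angle",np.arctan2(-d[1],-d[0]).round(3))
s=env.sense();print(s["time_s"],s["tool_pos"],s["force"],np.abs(s["dq"]).max())
E
```

```text
time_s: 24.85
tool_pos: [0.4915, -0.0601, 0.2051]
eef_rot: [[-0.019, 1.0, 0.003], [1.0, 0.019, -0.002], [-0.002, 0.003, -1.0]]
force: [0.4, -1.0, -0.4]
grip_width: -0.0
grasp_force: 0.0
area 3762.0 size [138. 167.] ang 1.8420964479446411 ctr lane [-0.0101  0.2408] corners lane [[-0.08, 0.324], [-0.079, 0.157], [0.06, 0.158], [0.059, 0.325]]
[205 266  11  10  80] [0.463 0.21  0.17 ] r 0.176 angle 0.002
24.9 [ 0.49187631 -0.05582117  0.20465475] [-0.36905077  1.05069112 -0.0026602 ] 0.08393930179134235
```

Run:
```python
from h import *
carton((200,305,118,300))
```

```text
area 3987.5 size [138. 174.] ang 0.9318894743919373 ctr lane [-0.0091  0.2443] corners lane [[-0.077, 0.332], [-0.079, 0.158], [0.059, 0.157], [0.061, 0.331]]
```

Front face is at 0.331 m in the lane frame, which is the stop (0.330), and the carton is square. The bar is at 0.00 rad, so I'm handing in.

```bash
python3 -c "
from cell import env
print(env.close_job())"
```

```text
the job is handed in; nothing more can be done
None
```

I handed the job in at about 25 s; by my last measurements the carton stands squarely against the end stop, gently met and about 9 mm off centre (limit 15 mm), with the bar fully shut behind it (0.00 rad); I did not re-measure the other things on the bench.

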